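# Put up the splash shield on the titration bench

## Task

Put up the splash shield that leans, leg folded, against the ultrasonic bath: first nest the beaker that stands in front of its prop leg fully down into the other, identical beaker, so that the leg has room. Then flip the leg down over its centre as far as it goes, grip the shield by its top rail and bring it upright where it stands, foot rail flat on the bench. Finish while still holding it upright by the rail, clear of the bath and not leaning on the leg (which is a little short; a colleague will now adjust it), and leave everything else on the bench alone.

Things in the scene. Friction and masses are not known exactly. Their poses are not given: they have to be found in the camera images.
- shield: Splash shield, loose, 0.9 kg with its leg: clear panel, aluminium frame 260 mm wide (x), 270 high (z), 14 thick (y). Origin: centre of the underside of its foot rail (16 mm wide in y, rubber). y points out of the face with the leg, away from the bath. At the start it leans back 0.36 rad, on the rear edge of its foot rail and on the bath; over about 1.2 N of pull at its upper part tips it forward.
- shield_rail (a point): Centre of the shield's top rail, 261 mm up the shield from its origin (axes as shield): flat-sided bar 260 mm long (x), 14 mm thick (y), 18 mm high (z), the top edge of the shield. The shield's rear face touches the bath's top edge about 200 mm up. Let go upright, the shield tips back on the bath or 0.13 rad forward on its leg.
- leg_hinge (a point): Pivot of the prop leg, in a hub 44 mm wide in the middle of the shield's width, 125 mm up the shield and 42 mm in front of its middle plane (+y). The leg turns about the shield's x axis. Axes as shield.
- leg_foot (a point): Centre of the rubber cross foot at the free end of the prop leg, 122 mm from the pivot: round bar 16 mm thick, 46 mm long along the shield's x, with ball ends. Folded, it is 247 mm up the shield and 42 mm in front of its middle plane. The leg is a straight tube 16 mm thick (11 mm near the foot) with a collar and thumbscrew. z points from the pivot to the foot, x is the shield's.
- leg (a joint): Prop leg angle (rad): 0 folded up along the shield, 1.57 square to its face (+y), 2.60 fully down at its stop. An over-centre spring and its weight hold it folded until pulled out about 0.7 rad (0.7 N at the foot is enough: hook it out loosely; a tight grip drags the shield along), then carry it down to the stop unaided. With the shield upright the foot then hangs 12 mm above the bench.
- beaker_a_mid (a point): Centre, 40 mm up, of the stacking beaker in front of the shield, where the leg comes down. White plastic, 80 mm high, z up: base 41 mm diameter for 28 mm, then a step, then widening from 49 to 65 mm outer diameter at the rim; wall 2 mm; 45 g. Nested, its base rests on the step inside the other and it stands 28 mm proud of it, so hold it by its top 25 mm.
- beaker_b_mid (a point): Centre, half-way up (40 mm), of the identical empty beaker standing at the robot's right, the one to nest into; rim 80 mm above the bench. It stays the right way up on the bench.
- bath: Ultrasonic bath, stainless box 260 x 150 x 190 mm (its x, y, z) with a flush lid, fixed; origin: centre of its underside. The shield leans on the edge of its top on its -y side.
- reagent: Bystander: amber reagent bottle, 70 mm diameter, 150 mm high; origin: centre of the underside.
- erlenmeyer: Bystander: conical flask, 72 mm diameter, 104 mm high; origin: centre of the underside.
- petri: Bystander: closed Petri dish, 60 mm diameter, 14 mm high; origin: centre of the underside.
- wash_bottle: Bystander: white wash bottle with red cap and spout, 58 mm diameter, 160 mm high; origin: centre of the underside.
- timer: Bystander: lab timer lying flat, 55 x 65 x 18 mm; origin: centre of the underside.
- carton: Bystander: brown carton, 70 x 70 x 130 mm; origin: centre of the underside.
Mind the look-alikes: they are no part of the job. Leave any orange look-alike of the part that bears beaker_a_mid alone.

How it is judged:
By the outcome, as a careful person would: the job done as asked, in the order asked, and still so for the second after the job is handed in, while the arm keeps its last pose, push and grip.
It also fails if it takes over 61 s, if anything falls off the work surface, if the arm or the gripper's body presses on something with over 40 N, if the wrist force passes 120 N, or if a joint passes its speed limit or range.

## Robot

A 6-joint arm with a two-finger parallel gripper is mounted at the origin on the work surface. World frame = base frame: x ahead of the robot, y to its left, z up, the work surface at z = 0. Lengths are in m, angles in rad, forces in N, time in s.
With the tool pointing down it reaches from about 0.375 to 0.9 m from the base axis. Payload 3.1 kg.
Tool frame: the origin (TCP) lies at the very end of the fingers, on their centre line; the grasp point (between the pads) lies 19 mm behind it; z points along the fingers, y is the line along which they close (so a half turn about z gives the same grasp; the last joint's range is limited). The gripper opens to 85 mm and grips with 20 to 120 N. Pads are 22 mm wide; open, the fingers measure 114 mm over their backs; the gripper's body (76 mm by 85 mm) begins 54 mm behind the grasp point. The pads swing forward as they close: fully open they stand 13 mm farther back than shut.
Start: joints at [1.05, 0.527, 1.433, -0, 1.181, -0.178], TCP at [0.21, 0.589, 0.203] pointing down, gripper open.
Joint ranges: [-3.08, 3.08], [-0.75, 2.2], [0.22, 2.44], [-1.43, 4.57], [0, 2.65], [-2.85, 2.85]. Speed limits (rad/s): [2.79, 2.79, 3.14, 3.14, 3.14, 3.14].

## Interface

Orientations are given as a unit quaternion [x, y, z, w].
In Python, from station import manip gives the robot as it stands.
- The arm moves only by the shell command python3 -m handwheel 'ROWS' [FORCE]. ROWS is JSON, a list of rows, each a list of 7 numbers: the shift along the world's x, y, z in mm, then the turn, a rotation vector about the world's x, y, z in degrees, then the opening, from 0 (shut) to 1 (fully open). A call has exactly 10 rows; each row shifts and turns the commanded pose from where the row before left it; what a row does not reach is not made up. A row lasts 1/8 s, in which the tool goes at most 62.5 mm and 10.7 degrees, less where a joint would pass 70% of its speed; a pose out of reach is approached as far as the arm can. A call is refused whole if a number of a shift passes 62.5 or a number of a turn 10.7, either way. A call with a gripper value outside its range is refused whole. The fingers move at their own pace and stop on an object; FORCE is the grip in N (left out, the last holds). Time passes only in rows, so rows that do not move let the fingers close, or fill a call up. It gives the time, the measured TCP pose, the force, the opening and the grip force at its end, in the units of the state.
- manip.sense(): the state, without advancing time (a new reading comes with each control period).
- manip.snapshot(name): name is "side" or "top"; returns the picture (480x640x3 uint8, red, green, blue); there is no depth.
- manip.get_calibration(name): a dict with "K" (3x3 intrinsics, pixels), "rvec" (rotation vector, rad) and "tvec" (3), from world to camera coordinates, as OpenCV has them. Camera axes: x right, y down, z forward; pixel columns grow to the right and rows downward; lengths in m; the calibration is good to about 2 mm. A picture is of the moment at which its call begins. get_calibration takes no time and is no camera call.
- manip.sign_off(): hands the job in; it is judged then, once.
The state is a dict: "t": time; "q": joint angles; "qd": joint speeds; "tau": joint torques, N m; "tcp_pos": TCP position; "tool_rot": TCP orientation; "force": force on the tool from outside, world axes, zero at the start; "ft_torque": the same for the moment, N m; "finger_gap": opening from 0.0 (shut) to 1.0 (fully open); "gripper_force": force on a finger pad.
Only numpy, scipy, OpenCV 4.12 (cv2) and the standard library are available. Lean on these libraries where they do the work, as an engineer would, in place of code of your own. Each camera call takes 0.05 s, during which the arm holds its last target. There are 200 camera calls.

## Working session

There is one attempt and no reset: what is moved stays moved. The work goes in short steps, Python scripts to look and compute and a shell command to move; the robot and the scene stay as the last step left them, time stands still between calls to the robot, and variables do not carry over. Pictures are saved under pics/ and viewed, at most 10 in all, crops included, and the job is handed in when it is done.

```bash
mkdir -p pics; ls; cat > h.py <<'E'
import numpy as np, cv2, json
from station import manip
def cal(n):
    c=manip.get_calibration(n); K=np.array(c["K"],float); r=np.array(c["rvec"],float); t=np.array(c["tvec"],float).reshape(3)
    return K,cv2.Rodrigues(r)[0],t
def snap(n,f=None):
    im=manip.snapshot(n)
    if f: cv2.imwrite("pics/"+f,im[:,:,::-1])
    return im
def ray(n,uv):
    K,R,t=cal(n); d=R.T@np.linalg.solve(K,[uv[0],uv[1],1]); return -R.T@t,d
def onz(n,uv,z):
    o,d=ray(n,uv); return o+d*(z-o[2])/d[2]
def proj(n,P):
    K,R,t=cal(n); p=K@(R@np.asarray(P,float)+t); return p[:2]/p[2]
def tri(u1,u2):
    o1,d1=ray("side",u1);o2,d2=ray("top",u2)
    s=np.linalg.lstsq(np.c_[d1,-d2],o2-o1,rcond=None)[0]
    a=o1+s[0]*d1;b=o2+s[1]*d2
    return (a+b)/2,np.linalg.norm(a-b)
E
python3 - <<'E'
from h import *
for n in("side","top"):
    snap(n,n+"0.png"); o,_=ray(n,(0,0)); print(n,o.round(3), cal(n)[0].round(0).tolist())
s=manip.sense(); print(s)
E
```

```text
pics
side [ 0.331 -0.977  0.796] [[467.0, 0.0, 306.0], [0.0, 467.0, 238.0], [0.0, 0.0, 1.0]]
top [0.292 0.026 1.741] [[562.0, 0.0, 316.0], [0.0, 562.0, 236.0], [0.0, 0.0, 1.0]]
{'t': 0.1, 'q': array([ 1.04947278e+00,  5.28409229e-01,  1.43378782e+00,  1.76102857e-05,
        1.18140119e+00, -1.78467623e-01]), 'qd': array([-0.00018975, -0.00181926, -0.00231417,  0.00083061, -0.00015082,
        0.00144543]), 'tau': array([-5.65889077e-04, -4.43303311e+01, -1.78586107e+01, -2.60711595e-04,
        3.89125751e-03,  1.51271644e-05]), 'tcp_pos': array([0.20970146, 0.58801916, 0.20180506]), 'tool_rot': array([ 1.70592769e-01,  9.85341109e-01, -9.39240729e-04, -3.51406314e-04]), 'force': array([-0.42925282, -1.08856226, -0.08273497]), 'ft_torque': array([-0.00296937, -0.01638983, -0.02782008]), 'gripper_force': 0.0, 'finger_gap': 1.002092061970928}
```

View pics/side0.png

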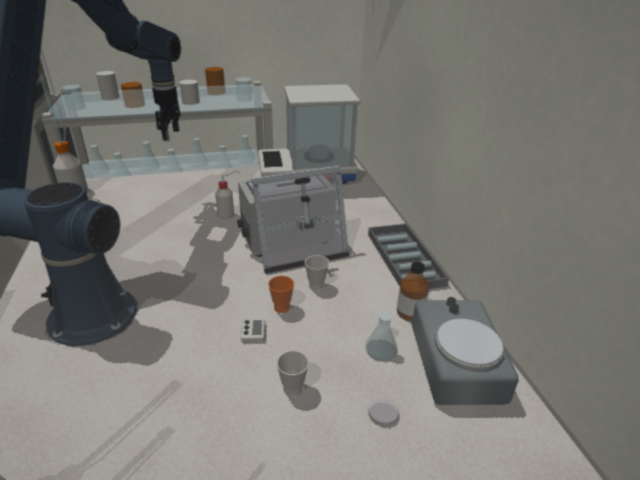

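View pics/top0.png

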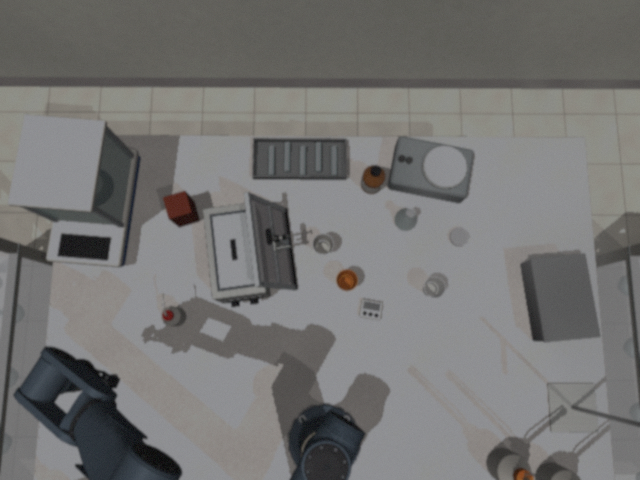

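The side view shows the shield leaning at (300,215), beaker A at (317,272), the orange look-alike at (281,294) and beaker B at (293,373). In the top view A is at (322,243) and B at (433,286). I'll zoom in next.

```bash
python3 - <<'E'
from h import *
a=cv2.imread("pics/top0.png");b=cv2.imread("pics/side0.png")
A=cv2.resize(a[170:320,250:450],None,fx=4,fy=4,interpolation=3)
B=cv2.resize(b[155:305,225:375],None,fx=4,fy=4,interpolation=3)
cv2.imwrite("pics/tc.png",A);cv2.imwrite("pics/sc.png",B)
E
```

```text
(no output)
```

View pics/tc.png

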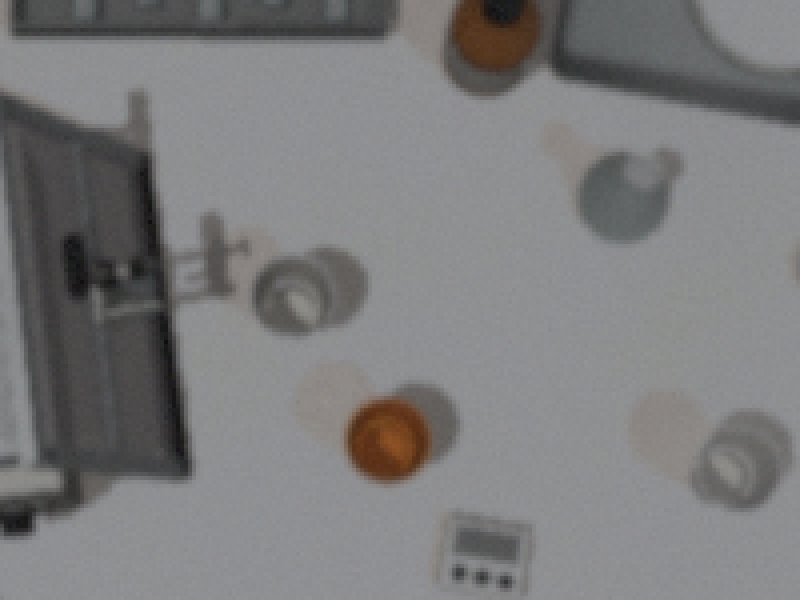

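View pics/sc.png

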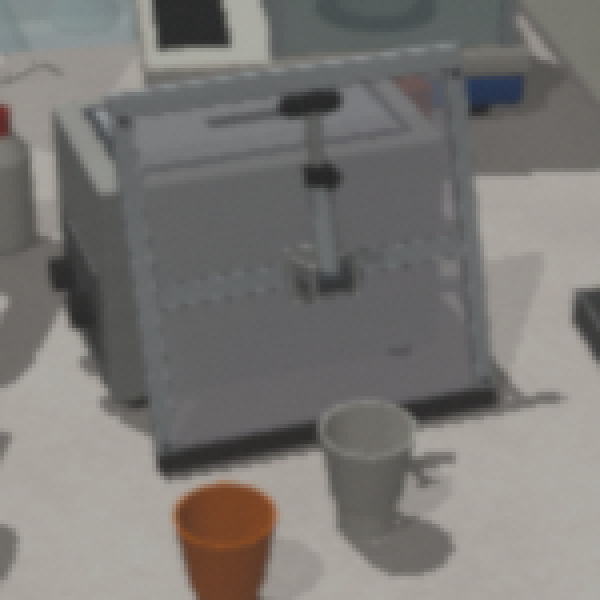

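The top crop shows A's rim centre at px (322.7,243.5) and the foot-rail front edge from (287.5,208.8) to (296.8,288.3). The leg foot is at (269,236.3). In the side crop A's rim is at (316.8,262.5), the leg foot at (302.5,180.8) and the rail ends at (252,180) and (340,167).

```bash
python3 - <<'E'
from h import *
p=lambda n,*a:print(n,*[np.round(x,4) for x in a])
p("Arim",*tri((316.8,262.5),(322.7,243.5)))
p("A top z80",onz("top",(322.7,243.5),.08), "side",onz("side",(316.8,262.5),.08))
p("foot L",*tri((265.75,272.5),(296.75,288.25)));p("foot R",*tri((348.75,255),(287.5,208.75)))
p("top foot z5",onz("top",(296.75,288.25),.005),onz("top",(287.5,208.75),.005))
p("side foot z0",onz("side",(265.75,272.5),.003),onz("side",(348.75,255),.003))
p("legfoot",*tri((302.5,180.75),(269,236.25)))
p("orange",onz("top",(347,279.7),.08))
# B segmentation: background difference by local median
for n,c,r in(("top",(433,286),28),("side",(293,373),34)):
    im=cv2.imread(f"pics/{n}0.png"); x,y=c
    cr=cv2.resize(im[y-r:y+r,x-r:x+r],(400,400),interpolation=3)
    cv2.imwrite(f"pics/B{n}.png",cr)
im=np.hstack([cv2.imread("pics/Btop.png"),cv2.imread("pics/Bside.png")]);im=cv2.convertScaleAbs(im,alpha=1.4);cv2.imwrite("pics/B.png",im)
E
```

```text
Arim [0.5783 0.0034 0.0778] 0.0005Traceback (most recent call last):
  File "<stdin>", line 4, in <module>
  File "<stdin>", line 2, in <lambda>
    return _wrapfunc(a, 'round', decimals=decimals, out=out)
    return _wrapit(obj, method, *args, **kwds)
    result = getattr(arr, method)(*args, **kwds)
numpy._core._exceptions._UFuncNoLoopError: ufunc 'multiply' did not contain a loop with signature matching types (dtype('<U4'), dtype('float64')) -> None
```

```bash
python3 - <<'E'
from h import *
p=lambda n,*a:print(n,*[np.round(x,4) for x in a])
p("A top z80",onz("top",(322.7,243.5),.08),onz("side",(316.8,262.5),.08))
p("foot L",*tri((265.75,272.5),(296.75,288.25)));p("foot R",*tri((348.75,255),(287.5,208.75)))
p("top foot z5",onz("top",(296.75,288.25),.005),onz("top",(287.5,208.75),.005))
p("side foot z0",onz("side",(265.75,272.5),.003),onz("side",(348.75,255),.003))
p("legfoot",*tri((302.5,180.75),(269,236.25)))
p("railL",*tri((252,180),(265,288)));p("railR",*tri((340,167),(248,194)))
p("orange",onz("top",(347,279.7),.08))
for n,c,r in(("top",(433,286),28),("side",(293,373),34)):
    im=cv2.imread(f"pics/{n}0.png"); x,y=c
    cv2.imwrite(f"pics/B{n}.png",cv2.resize(im[y-r:y+r,x-r:x+r],(400,400),interpolation=3))
im=np.hstack([cv2.imread("pics/Btop.png"),cv2.imread("pics/Bside.png")]);im=cv2.convertScaleAbs(im,alpha=1.4);cv2.imwrite("pics/B.png",im)
E
```

```text
A top z80 [0.5777 0.0035 0.08  ] [5.778e-01 4.000e-04 8.000e-02]
foot L [0.4503 0.0826 0.0064] 0.0008
foot R [0.7023 0.1137 0.0102] 0.0029
top foot z5 [0.45   0.0826 0.005 ] [0.7021 0.1142 0.005 ]
side foot z0 [0.4512 0.0871 0.003 ] [0.7073 0.1239 0.003 ]
legfoot [0.5692 0.1508 0.2481] 0.002
railL [0.4308 0.1578 0.2595] 0.0071
railR [0.6884 0.2094 0.2522] 0.0073
orange [ 0.469  -0.0686  0.08  ]
```

View pics/B.png

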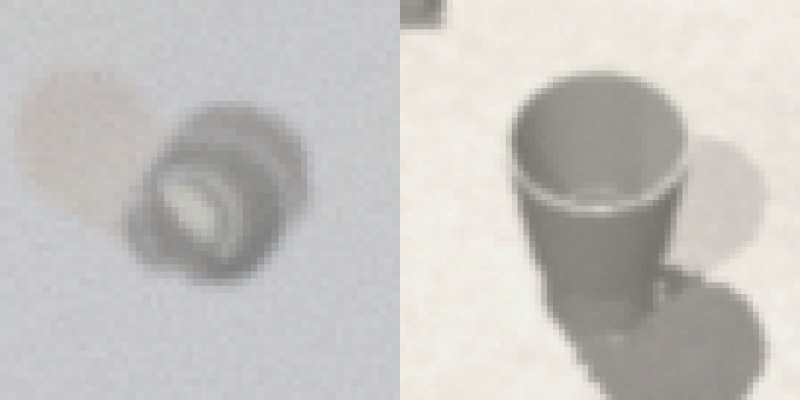

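In the enlarged view of B, the side rim centre is at about px (292.6,362.9) and the top one at about (434.6,287.6). I'll start moving towards A, going high over the bath.

```bash
python3 -m handwheel '[[15,-20,30,0,0,2.7,1],[25,-40,25,0,0,2.7,1],[25,-40,25,0,0,2.7,1],[25,-40,25,0,0,2.7,1],[25,-40,25,0,0,2.7,1],[25,-40,20,0,0,2.7,1],[25,-40,0,0,0,2.7,1],[25,-40,0,0,0,2.7,1],[25,-40,0,0,0,2.7,1],[25,-40,0,0,0,2.7,1]]' 25
python3 - <<'E'
from h import *
p=lambda n,*a:print(n,*[np.round(x,4) for x in a])
a=((316.4,262.1),(322.3,243.1));b=((292.6,362.9),(434.6,287.6))
for q in(a,b): p("x",*tri(*q),onz("side",q[0],.08),onz("top",q[1],.08))
# check of size: side rim half width px 
print(manip.sense()["q"].round(2))
E
```

```text
t: 1.35
tcp_pos: [0.4503, 0.2072, 0.3524]
tool_rot: [-0.065, 0.998, 0.0, -0.0]
force: [1.2, 0.9, -0.0]
finger_gap: 1.004
gripper_force: 0.0
x [0.5785 0.0048 0.0783] 0.0014 [0.5772 0.0024 0.08  ] [0.5789 0.0047 0.08  ]
x [ 0.448  -0.3279  0.0791] 0.0034 [ 0.4496 -0.3287  0.08  ] [ 0.4463 -0.3275  0.08  ]
[ 0.21  0.2   1.53  0.    1.42 -1.5 ]
```

```bash
python3 -m handwheel '[[21,-34,-15,0,0,0,1],[22,-34,-20,0,0,0,1],[21,-34,-30,0,0,0,1],[22,-34,-30,0,0,0,1],[21,-34,-30,0,0,0,1],[21,-33,-30,0,0,0,1],[0,0,-40,0,0,0,1],[0,0,-40,0,0,0,1],[0,0,-35,0,0,0,1],[0,0,-33,0,0,0,1]]' 25
python3 -m handwheel '[[0,0,0,0,0,0,0.8],[0,0,0,0,0,0,0.6],[0,0,0,0,0,0,0.5],[0,0,0,0,0,0,0.5],[0,0,0,0,0,0,0.5],[0,0,0,0,0,0,0.5],[0,0,20,0,0,0,0.5],[0,0,40,0,0,0,0.5],[0,0,40,0,0,0,0.5],[0,0,20,0,0,0,0.5]]' 25
python3 -c "
from h import *
a=snap('side');b=snap('top')
p=proj('side',[.578,.004,.15]).astype(int);q=proj('top',[.578,.004,.15]).astype(int)
f=lambda im,p:cv2.resize(im[p[1]-45:p[1]+45,p[0]-45:p[0]+45],(400,400),interpolation=3)
print(p,q);cv2.imwrite('pics/g.png',np.hstack([f(a,p),f(b,q)])[:,:,::-1])"
```

```text
t: 2.6
tcp_pos: [0.5775, 0.0056, 0.0481]
tool_rot: [-0.064, 0.998, 0.0, -0.001]
force: [-0.3, 0.3, 0.1]
finger_gap: 0.999
gripper_force: 0.0
t: 3.85
tcp_pos: [0.5791, 0.0055, 0.1722]
tool_rot: [-0.064, 0.998, -0.0, 0.002]
force: [0.0, -0.0, -0.8]
finger_gap: 0.5
gripper_force: 0.0
[317 239] [322 239]
```

View pics/g.png

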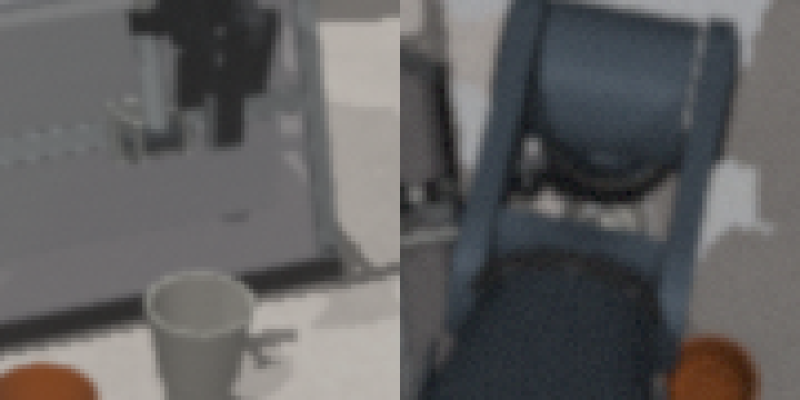

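The crop shows beaker A still standing at side px (316.9,261.8), ungrasped. The fingertips are at about (323.5,226.6), so I'll compare that with where the TCP should project.

```bash
python3 -c "
from h import *
s=manip.sense();print(s['tcp_pos'],s['finger_gap'])
P=s['tcp_pos']
for dy in(-.021,0,.021):print(dy,proj('side',P+[0,dy,.008]),proj('side',P+[.011,dy,.008]))
print(onz('side',(316.9,261.8),.08), proj('side',[.578,.004,.08]))
"
```

```text
[0.57987806 0.00534791 0.17236744] 0.5020878067041422
-0.021 [319.89030248 233.31233078] [324.15599744 232.84933859]
0 [317.93332323 229.03635944] [322.14015368 228.5874038 ]
0.021 [316.03268857 224.88350023] [320.18225184 224.44797093]
[0.57881955 0.00348001 0.08      ] [316.55379292 261.72480504]
```

```bash
python3 -c "
from h import *
im=snap('side');g=im.mean(2).astype(int)
for r in range(196,242): print(r,' '.join('%3d'%v for v in g[r,300:342]))
"
```

```text
196  92  78  68  68  71  63  54  48  43  41  41  41  40  41  42  40  41  41  41  41  40  39  38  41  44  49  52  56  61  64  64  59  54  54  72  97 104 102 101 110 110 110
197  84  58  45  47  48  46  43  41  41  41  40  42  40  40  42  39  41  43  42  39  40  39  39  42  46  49  52  53  61  65  64  59  50  49  66  92 103 102  99 108 110 110
198  89  58  39  39  42  41  41  38  39  39  39  40  41  41  45  41  41  45  42  40  39  40  41  42  46  49  48  53  60  61  62  57  49  47  63  89 104 103  98 105 109 109
199  93  61  42  40  40  42  41  41  39  39  41  39  41  42  45  43  42  43  42  42  46  54  50  44  44  45  45  47  54  55  56  54  46  44  62  91 108 106  98  98 105 109
200  93  64  46  43  45  43  40  40  42  41  41  41  41  42  43  41  42  42  41  44  58  74  64  47  42  40  43  45  49  52  49  49  44  48  68 102 119 115  98  91  98 106
201  96  76  63  62  64  64  57  49  51  57  52  44  41  40  42  43  42  43  43  41  52  62  54  45  43  42  44  44  47  50  51  47  44  48  74 105 124 122 100  89  96 100
202 102  94  87  91  95  94  84  72  76  83  65  47  42  40  42  41 
[... 6111 characters left out ...]
 110 109 103
238 105 106 105 105 105 105 105 105 103 104 104 106 105 104 105 105 105 106 105 106 106 105 106 105 105 106 106 106 104 106 105 105 107 106 108 111 110 109 109 110 109 104
239 105 104 106 104 105 106 105 105 105 105 105 106 106 107 105 105 105 105 105 104 106 104 105 104 106 106 105 105 105 106 106 105 106 106 108 109 111 109 110 110 109 104
240 106 104 105 106 105 105 105 105 105 106 105 105 104 105 106 104 104 104 105 105 105 106 105 105 105 105 105 105 105 106 106 106 106 107 108 110 109 108 110 110 110 104
241 106 107 106 105 105 105 105 105 104 105 105 105 105 104 106 105 105 104 106 104 105 104 104 103 102 101  99  99 104 106 108 109 108 108 108 109 109 110 110 109 110 106
```

Fingertips appear about 15–20 mm higher than the nominal TCP, which would explain the miss. I'll go lower and watch where the fingers stop.

```bash
python3 -m handwheel '[[0,-1,-30,0,0,0,1],[0,0,-30,0,0,0,1],[0,0,0,0,0,0,1],[0,0,-30,0,0,0,1],[0,0,-25,0,0,0,1],[0,0,-15,0,0,0,1],[0,0,-10,0,0,0,1],[0,0,0,0,0,0,1],[0,0,0,0,0,0,0.7],[0,0,0,0,0,0,0.6]]' 25
python3 -m handwheel '[[0,0,0,0,0,0,0.5],[0,0,0,0,0,0,0.5],[0,0,0,0,0,0,0.5],[0,0,0,0,0,0,0.5],[0,0,0,0,0,0,0.5],[0,0,0,0,0,0,0.5],[0,0,0,0,0,0,0.5],[0,0,0,0,0,0,0.5],[0,0,0,0,0,0,0.5],[0,0,0,0,0,0,0.5]]' 25
```

```text
t: 5.25
tcp_pos: [0.5792, 0.0046, 0.0312]
tool_rot: [-0.064, 0.998, -0.0, 0.001]
force: [0.2, 0.0, 3.0]
finger_gap: 0.745
gripper_force: 26.9
t: 6.5
tcp_pos: [0.579, 0.0046, 0.0311]
tool_rot: [-0.064, 0.998, -0.0, 0.001]
force: [-0.2, 0.8, 5.4]
finger_gap: 0.742
gripper_force: 27.1
```

```bash
python3 -m handwheel '[[0,0,10,0,0,0,0.5],[0,0,20,0,0,0,0.5],[0,0,30,0,0,0,0.5],[0,0,40,0,0,0,0.5],[0,0,30,0,0,0,0.5],[-10,-26,0,0,0,0,0.5],[-20,-52,0,0,0,0,0.5],[-20,-52,0,0,0,0,0.5],[-20,-52,0,0,0,0,0.5],[-20,-50,0,0,0,0,0.5]]' 30
python3 -m handwheel '[[-15,-38,0,0,0,0,0.5],[-11,-25,0,0,0,0,0.5],[-8,-20,0,0,0,0,0.5],[-5,-11,0,0,0,0,0.5],[-2,-6,0,0,0,0,0.5],[0,0,0,0,0,0,0.5],[0,0,0,0,0,0,0.5],[0,0,0,0,0,0,0.5],[0,0,0,0,0,0,0.5],[0,0,0,0,0,0,0.5]]' 30
python3 -c "
from h import *
a=snap('side');b=snap('top')
p=proj('side',[.448,-.328,.12]).astype(int);q=proj('top',[.448,-.328,.1]).astype(int)
f=lambda im,p:cv2.resize(im[p[1]-50:p[1]+50,p[0]-50:p[0]+50],(400,400),interpolation=3)
print(p,q);cv2.imwrite('pics/g2.png',np.hstack([f(a,p),f(b,q)])[:,:,::-1])"
```

```text
t: 7.75
tcp_pos: [0.4872, -0.229, 0.1602]
tool_rot: [-0.064, 0.998, -0.0, 0.0]
force: [0.2, 0.5, -0.8]
finger_gap: 0.737
gripper_force: 33.1
t: 9.0
tcp_pos: [0.4471, -0.3272, 0.1597]
tool_rot: [-0.064, 0.998, -0.0, 0.0]
force: [-0.5, -0.2, 0.1]
finger_gap: 0.738
gripper_force: 33.1
[291 348] [436 286]
```

View pics/g2.png

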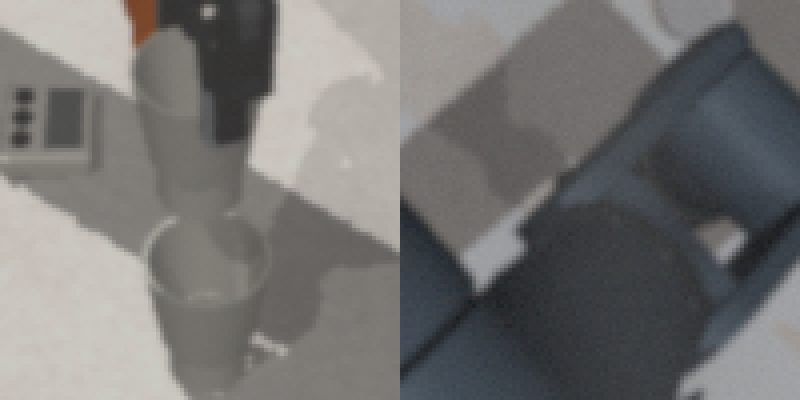

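The left crop shows A held over B. A's rim has its left edge at crop col 132, its base spans cols 160–245 with its bottom at row ~213, and B's rim spans cols 145–268 and rows 212–303. I'll check alignment numerically.

```bash
python3 -c "
from h import *
def ring(c,z,r):
    P=[proj('side',[c[0]+r*np.cos(a),c[1]+r*np.sin(a),z]) for a in np.linspace(0,6.28,73)]
    P=(np.array(P)-[241,298]+.5)*4-.5; return P.min(0).round(1),P.max(0).round(1)
c=(.448,-.328)
print('Brim',ring(c,.08,.0325));print('A base',ring(c,.129,.0205));print('A rim',ring(c,.209,.0325))
im=snap('side');g=im.mean(2).astype(int)
for r in range(338,356,1): print(r,' '.join('%3d'%v for v in g[r,270:314]))
for r in (308,311,315,320,325,330,358,362,366,370,375): print(r,' '.join('%3d'%v for v in g[r,270:314]))
"
```

```text
Brim (array([139.9, 212.8]), array([269.1, 311.3]))
A base (array([161.7, 160.4]), array([245.6, 221.6]))
A rim (array([132.3,  21.1]), array([271.8, 115.1]))
338 126 126 127 125 127 126 125 123 115 107 103 106 107 109 110 110 112 112 111 110 110 109 108 108 107 105 104 101 100  99  98 101 129 173 193 197 197 195 196 195 195 195 198 198
339 125 124 125 126 126 125 124 124 119 111 107 105 107 109 110 110 110 110 110 109 109 109 109 108 106 106 104 102 100  99  97 102 123 155 183 195 197 197 197 197 197 196 197 198
340 124 123 124 126 125 125 123 123 123 118 110 105 106 110 109 111 111 110 112 110 110 109 108 108 107 105 104 102 101  97  98 106 120 135 157 180 189 194 196 195 196 196 197 195
341 125 123 124 125 125 123 122 123 121 119 110 106 107 110 110 111 112 111 111 111 110 110 108 107 107 105 104 102  99  97  99 108 119 125 132 144 158 179 190 193 193 195 194 192
342 123 124 125 125 124 123 123 123 125 119 110 105 107 108 109 109 111 111 111 111 110 108 109 107 106 105 104 101 100  99 100 109 119 123 125 127 135 152 173 182 186 191 193 191
343 124 123 125 126 125 123 121 124 124 1
[... 3578 characters left out ...]
 184 172 157 153 117  98 101 107 109 113 116 118 119 122 123 124 123 124 125 124 124 123 123 117 112 111 112 109 101  97  99 100 100 102 110 104 101 102 102 103
366 196 197 196 197 195 195 188 176 148 111 100 101 104 107 111 117 119 121 122 125 123 124 124 124 124 124 123 123 123 124 125 128 124 112 106 103 107 111 104 102 101 100  99  98
370 195 195 196 196 194 194 193 180 145 126 132 127 112 107 107 108 114 119 123 125 126 127 128 130 129 127 124 121 120 123 127 128 124 116 112 102  97  97  99 101 101 100  99 100
375 195 195 195 193 193 194 195 194 184 151 114 101 104 106 108 110 110 111 113 113 113 113 114 113 113 111 108 108 106 104 104 101  99  96  94  94 100 101 100  99  99 100 100 100
```

```bash
python3 -m handwheel '[[2.5,-1,-5,0,0,0,0.5],[0,0,-20,0,0,0,0.5],[0,0,-20,0,0,0,0.5],[0,0,-15,0,0,0,0.5],[0,0,-10,0,0,0,0.5],[0,0,-8,0,0,0,0.5],[0,0,-8,0,0,0,0.5],[0,0,-5,0,0,0,0.5],[0,0,-4,0,0,0,0.5],[0,0,0,0,0,0,0.5]]'
python3 -m handwheel '[[0,0,-2,0,0,0,0.5],[0,0,-2,0,0,0,0.5],[0,0,-2,0,0,0,0.5],[0,0,0,0,0,0,0.5],[0,0,0,0,0,0,0.5],[0,0,0,0,0,0,0.5],[0,0,0,0,0,0,0.5],[0,0,0,0,0,0,0.5],[0,0,0,0,0,0,0.5],[0,0,0,0,0,0,0.5]]'
```

```text
t: 10.4
tcp_pos: [0.4495, -0.3283, 0.0646]
tool_rot: [-0.064, 0.998, 0.0, -0.0]
force: [-0.2, -0.0, -1.1]
finger_gap: 0.734
gripper_force: 33.1
t: 11.65
tcp_pos: [0.4497, -0.3284, 0.0592]
tool_rot: [-0.064, 0.998, -0.0, 0.0]
force: [-0.6, 1.6, 5.9]
finger_gap: 0.74
gripper_force: 33.5
```

```bash
python3 -m handwheel '[[0,0,0,0,0,0,0.8],[0,0,0,0,0,0,0.9],[0,0,0,0,0,0,1],[0,0,0,0,0,0,1],[0,0,20,0,0,0,1],[0,0,40,0,0,0,1],[0,0,50,0,0,0,1],[0,10,50,0,0,0,1],[10,50,50,0,0,0,1],[10,50,50,0,0,0,1]]'
python3 -c "
from h import *
a=snap('side');b=snap('top')
f=lambda im,p:cv2.resize(im[p[1]-50:p[1]+50,p[0]-50:p[0]+50],(400,400),interpolation=3)
cv2.imwrite('pics/g3.png',np.hstack([f(a,(291,360)),f(a,(300,215))])[:,:,::-1])"
```

```text
t: 12.9
tcp_pos: [0.4669, -0.23, 0.3076]
tool_rot: [-0.063, 0.998, -0.0, 0.0]
force: [0.8, -0.3, 0.5]
finger_gap: 1.004
gripper_force: 0.0
```

View pics/g3.png

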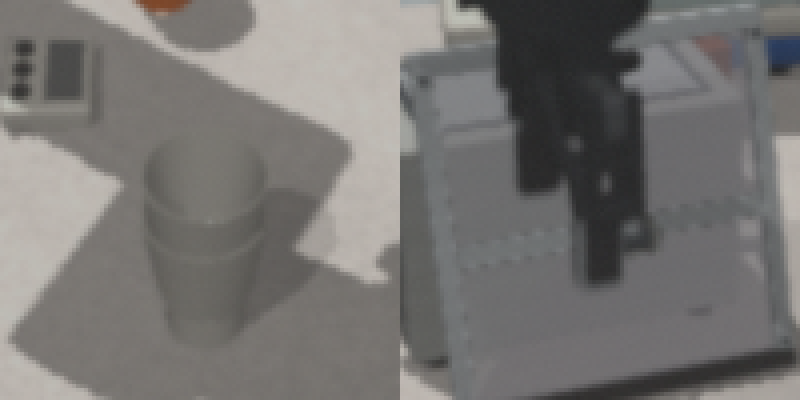

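The left crop shows A nested straight in B, with both rims parallel. The right crop shows the near fingertip bottom at side px (300.8,235.7) and the far one at (284.3,212.5). I'll use these to calibrate the fingertip offset.

```bash
python3 -c "
from h import *
s=manip.sense();P=s['tcp_pos'];print(P,s['q'].round(2))
for dy in(-.057,-.043,.043,.057):
  print(dy,[proj('side',P+[-.128*dy,dy,dz]).round(1).tolist() for dz in(0,.013,.03)])
psi=np.radians(7.5);nb=np.array([-np.sin(psi),np.cos(psi),0]);z=np.array([0,0,1.]);xs=np.array([np.cos(psi),np.sin(psi),0])
piv=np.array([.5755,.113,0]);L=.36;u=np.cos(L)*z+np.sin(L)*nb;f=-np.cos(L)*nb+np.sin(L)*z
pt=lambda up,fr,x=0:piv+up*u+(fr+.008)*f+x*xs
for n,q in (('legfoot',pt(.247,.042)),('hinge',pt(.125,.042)),('rail',pt(.261,0)),('TR',pt(.27,.007,.13)),('TL',pt(.27,.007,-.13)),('FL',pt(0,.008,-.13)),('FR',pt(0,.008,.13))):
  print(n,q.round(4),proj('side',q).round(1),proj('top',q).round(1))
"
```

```text
[ 0.46955377 -0.22874196  0.31152909] [-0.67  0.27  1.55  0.    1.32 -2.37]
-0.057 [[301.8, 254.6], [301.8, 248.7], [301.9, 240.8]]
-0.043 [[299.3, 250.5], [299.3, 244.7], [299.3, 236.9]]
0.043 [[285.4, 227.7], [285.3, 222.1], [285.1, 214.7]]
0.057 [[283.3, 224.3], [283.2, 218.7], [283.0, 211.3]]
legfoot [0.5703 0.1529 0.2488] [302.4 180.2] [268.3 235.5]
hinge [0.5759 0.1103 0.1346] [307.4 224. ] [286.2 240.8]
rail [0.5645 0.1967 0.2471] [297.1 174.3] [252.  237.6]
TR [0.6938 0.2104 0.258 ] [340.6 165.1] [247.7 190.2]
TL [0.436  0.1764 0.258 ] [251.8 177.6] [258.1 284.7]
FL [0.4486 0.0812 0.0056] [265.1 273.1] [297.2 288.7]
FR [0.7063 0.1151 0.0056] [349.3 255.9] [287.2 207.4]
```

```bash
python3 -m handwheel '[[10,39,3,-2.04,-0.27,0,0.37],[10,39,0,-2.04,-0.27,0,0.37],[10,39,0,-2.04,-0.27,0,0.37],[10,39,0,-2.04,-0.27,0,0.37],[10,39,0,-2.04,-0.27,0,0.37],[10,39,0,-2.04,-0.27,0,0.37],[10,39,0,-2.04,-0.27,0,0.37],[10,39,0,-2.04,-0.27,0,0.37],[10,39,0,-2.04,-0.27,0,0.37],[10,39,-22,-2.04,-0.27,0,0.37]]' 20
python3 -m handwheel '[[0,0,-10,0,0,0,0.37],[0,0,-10,0,0,0,0.37],[0,0,0,0,0,0,0.37],[0,0,0,0,0,0,0.37],[0,0,0,0,0,0,0.37],[0,0,0,0,0,0,0.37],[0,0,0,0,0,0,0.37],[0,0,0,0,0,0,0.37],[0,0,0,0,0,0,0.37],[0,0,0,0,0,0,0.37]]' 20
cat >> h.py <<'E'
psi=np.radians(7.5);nb=np.array([-np.sin(psi),np.cos(psi),0]);zz=np.array([0,0,1.]);xs=np.array([np.cos(psi),np.sin(psi),0])
piv=np.array([.5755,.113,0])
def pt(up,fr,x=0,L=.36):
    u=np.cos(L)*zz+np.sin(L)*nb;f=-np.cos(L)*nb+np.sin(L)*zz
    return piv+up*u+(fr+.008)*f+x*xs
def inv(P,L=.36):
    u=np.cos(L)*zz+np.sin(L)*nb;f=-np.cos(L)*nb+np.sin(L)*zz;d=np.asarray(P)-piv
    return np.round([d@u,d@f-.008,d@xs],4)
E
python3 -c "
from h import *
from scipy.spatial.transform import Rotation as R
s=manip.sense();print(s['tcp_pos'],inv(s['tcp_pos']),s['finger_gap'],s['q'].round(2));M=R.from_quat(s['tool_rot']).as_matrix();print(M.round(3));T=s['tcp_pos']-.028*M[:,2]
print('exp tips',proj('side',T),proj('side',T+.023*M[:,1]),proj('side',T-.023*M[:,1]))
a=snap('side');cv2.imwrite('pics/g4.png',cv2.resize(a[140:240,240:373],(798,600),interpolation=3)[:,:,::-1])"
```

```text
t: 14.25
tcp_pos: [0.5687, 0.1601, 0.2877]
tool_rot: [-0.063, 0.982, -0.179, 0.014]
force: [-0.0, 1.3, 0.6]
finger_gap: 0.371
gripper_force: 0.0
t: 15.5
tcp_pos: [0.567, 0.1592, 0.2672]
tool_rot: [-0.063, 0.982, -0.178, 0.012]
force: [-0.1, -0.5, -0.4]
finger_gap: 0.372
gripper_force: 0.0
[0.56701472 0.15919369 0.26719243] [ 0.2666  0.0422 -0.0024] 0.3723589595161037 [ 0.28  0.47  1.41 -0.37  1.34 -1.32]
[[-0.992 -0.12   0.046]
 [-0.128  0.928 -0.348]
 [-0.001 -0.352 -0.936]]
exp tips [299.55225839 162.75617521] [296.99992922 162.52188132] [302.19309446 162.9985937 ]
```

View pics/g4.png

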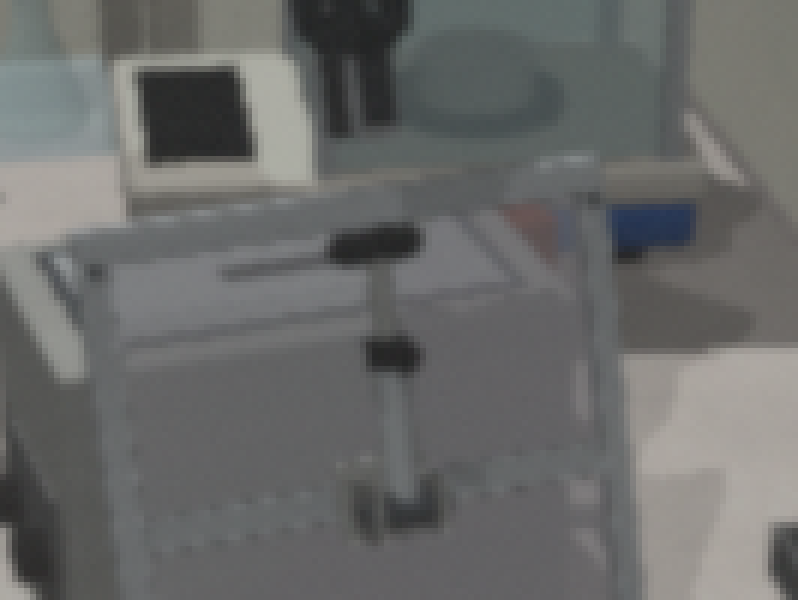

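The crop shows fingertips at side px (296.5,162.5) and (302.5,160.5), which matches the model, with the leg foot at (302.6,180.3). I'll descend along the shield to straddle the foot.

```bash
python3 -m handwheel '[[0.8,-3.7,-9.3,0,0,0,0.37],[0.8,-3.7,-9.3,0,0,0,0.37],[0.8,-3.7,-9.3,0,0,0,0.37],[0.8,-3.7,-9.3,0,0,0,0.37],[0.8,-3.7,-9.3,0,0,0,0.37],[0.8,-3.7,-9.3,0,0,0,0.37],[0,0,0,0,0,0,0.37],[0,0,0,0,0,0,0.37],[0,0,0,0,0,0,0.37],[0,0,0,0,0,0,0.37]]' 20
python3 -c "
from h import *
s=manip.sense();print(s['tcp_pos'],inv(s['tcp_pos']),s['force'],s['ft_torque'])
a=snap('side');cv2.imwrite('pics/g5.png',cv2.resize(a[140:240,240:373],(798,600),interpolation=3)[:,:,::-1])"
```

```text
t: 16.8
tcp_pos: [0.572, 0.1371, 0.2118]
tool_rot: [-0.063, 0.982, -0.178, 0.012]
force: [-0.0, -0.4, 0.5]
finger_gap: 0.368
gripper_force: 0.0
[0.57203292 0.13713552 0.21179678] [ 0.2068  0.0438 -0.0003] [-0.04249943 -0.3753577   0.45975966] [ 0.18668917  0.05164198 -0.01260582]
```

View pics/g5.png

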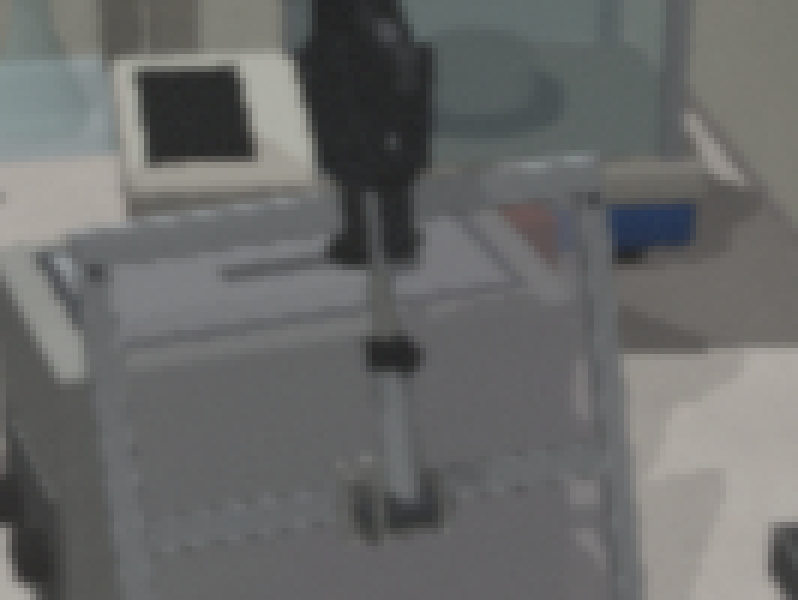

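The fingers straddle the foot with no contact force, at side px about (297,183) and (306,183). I'll pull along the arc, slowly.

```bash
python3 -m handwheel '[[0.6,-4.6,1.7,0,0,0,0.37],[0.6,-4.7,1.6,0,0,0,0.37],[0.6,-4.7,1.4,0,0,0,0.37],[0.6,-4.8,1.2,0,0,0,0.37],[0.6,-4.8,1,0,0,0,0.37],[0.6,-4.9,0.9,0,0,0,0.37],[0.6,-5,0.8,0,0,0,0.37],[0.7,-5.1,0.6,0,0,0,0.37],[0.7,-5.1,0.4,0,0,0,0.37],[0.7,-5.2,0.3,0,0,0,0.37]]' 20
python3 -c "
from h import *
s=manip.sense();print(inv(s['tcp_pos']),s['force'],s['ft_torque'])
a=snap('side');b=snap('top')
g=a.mean(2).astype(int)
cv2.imwrite('pics/s6.png',a[:,:,::-1]);old=cv2.imread('pics/g5.png')
for r in range(172,236,2): print(r,' '.join('%3d'%v for v in g[r,288:330]))
"
```

```text
t: 18.1
tcp_pos: [0.5783, 0.0877, 0.2214]
tool_rot: [-0.063, 0.982, -0.178, 0.012]
force: [0.0, 0.6, -0.1]
finger_gap: 0.372
gripper_force: 0.3
[ 0.1982  0.0938 -0.0006] [ 0.03233565  0.61083419 -0.05476554] [ 0.20284318 -0.04331045  0.04133574]
172 113 113 115 119 126 133 134 130 123 111  99  82  61  45  42  39  42  41  39  41  41  39  38  40  39  39  37  38  48  61  75  89  93  92  92  93  93  92  92  91  90  91
174 116 113 109 107 106 106 107 105 104 104 104 103  93  70  53  41  40  41  40  41  38  37  38  38  37  38  41  58  76  89  93  95  98  97  91  89  85  87  90  90  91  91
176 105 104 105 104 104 103 103 103 104 104 105 104 103  96  74  51  42  42  49  59  60  46  40  39  38  42  56  81  95  96 103 110 114 115 115 109 101  93  91  92  91  92
178 101 102 104 104 103 104 104 105 104 107 112 120 121 115  92  59  42  43  53  71  77  59  44  42  43  40  55  84 111 108 101 102 107 113 115 116 114 108  96  89  86  86
180 122 121 121 121 123 126 128 127 127 128 128 127 127 121 102  66  45  41  49  65  78  65  47  41  42  41  52  78 109 119 115 107 101 104 110 116 117 115 114 106  9
[... 3949 characters left out ...]
  99 100 100
228  96 102 103 101  97  96  99  99  96  94  92  86  77  73  76  85  83  72  71  77  81  88  92  88  85  95 104 100  99 100 100 100 100 100  99  98 100  99  99 101 100 100
230 100 100 100  99 100 100 101 100  98  99 103 103  94  87  83  90  97  97  96  97  98  99 100 100  99  98  99 100  99  99 100  99  99  99  99 100 100 100  99  99  99  99
232 100 100 101 100 100 100 100 100 101 101 100  99  99  99 100  99 100 100  99  99  99 100  99 100 100  99 100  99  99  99 100 100  98  99  99  99 100 100  99 100 100  98
234 101 100 100  99  99 100 100 100 100 101 100 100  99 100 100 100  99  99  99 100 100  99 100  99  99 100  99  99  99  99 101  99  99 100  99 100 100 100 100 100 100 100
```

The collar has moved from side px (305,199) to (308,203), so the leg is coming out. I'll continue the arc.

```bash
python3 -m handwheel '[[0.7,-5.2,0,0,0,0,0.37],[0.7,-5.3,-0.2,0,0,0,0.37],[0.7,-5.5,-0.6,0,0,0,0.37],[0.7,-5.6,-0.8,0,0,0,0.37],[0.7,-5.7,-1.1,0,0,0,0.37],[0.8,-5.9,-1.5,0,0,0,0.37],[0.8,-6,-1.8,0,0,0,0.37],[0.8,-6,-2,0,0,0,0.37],[0.8,-6.2,-2.4,0,0,0,0.37],[0.8,-6.2,-2.6,0,0,0,0.37]]' 20
python3 -c "
from h import *
s=manip.sense();print(inv(s['tcp_pos']),s['force'],s['ft_torque'])
a=snap('side')
g=a.mean(2).astype(int)
for r in range(180,260,2): print(r,' '.join('%3d'%v for v in g[r,294:330]))
"
```

```text
t: 19.45
tcp_pos: [0.5857, 0.03, 0.2082]
tool_rot: [-0.063, 0.982, -0.178, 0.012]
force: [0.4, -0.2, -0.3]
finger_gap: 0.371
gripper_force: 0.0
[ 0.1653  0.1436 -0.0007] [ 0.41456542 -0.17088791 -0.31596739] [ 0.20631166 -0.05114961 -0.02296827]
180 128 125 124 123 122 123 123 123 121 117  93  58  42  40  38  41  39  39  38  40  42  40  40  40  40  44  49  41  40  38  38  39  55  78  89  88
182 104 112 124 128 128 128 127 128 128 125 114  74  47  41  41  38  39  39  40  39  38  42  42  39  44  59  68  50  39  41  38  43  65  95 110 104
184 108 110 119 126 128 129 129 128 128 128 118  90  58  45  41  41  40  42  40  40  39  43  42  40  41  42  42  42  44  43  42  45  65  96 114 116
186 128 128 127 127 126 127 127 126 124 123 123 120 110  95  62  40  41  41  42  42  41  41  43  39  39  39  41  40  39  40  47  55  75 100 114 117
188 125 123 124 123 122 123 122 123 123 123 121 123 119 108  84  61  48  43  43  40  41  40  39  40  38  36  36  38  44  61  83 103 111 114 115 117
190 121 119 119 120 116 113 109 107 106 105 106 105 103 101  99  87  61  44  42  43  49  57  56  45  40  40  40  4
[... 4365 characters left out ...]
 105 104 104 104 105 104 104 104 105 105 105 104 105 104 104 105 104 104 104 104 106 104 106 105 106 105 105
252 105 105 105 105 106 104 106 106 105 105 104 104 104 105 105 104 103 105 103 105 104 105 104 106 104 105 104 105 104 104 104 105 104 105 105 105
254 104 106 104 105 105 105 104 104 103 104 105 105 105 105 105 104 105 104 104 105 104 106 104 105 105 105 105 105 104 103 102 101  99  95  92  90
256 105 106 106 104 105 104 105 105 106 104 105 104 105 105 105 104 104 104 103 103 102 102 100  96  93  91  87  82  75  69  63  59  56  53  50  44
258 105 104 106 105 106 106 105 105 104 104 103 102 100  97  93  90  86  82  75  70  64  60  56  53  48  47  45  44  45  44  43  44  42  44  44  44
```

```bash
python3 -c "
from h import *
for t in(0,.4,.6,.8,.9,1,1.1,1.2,1.4,1.57,2.0,2.6):
  q=pt(.125+.122*np.cos(t),.042+.122*np.sin(t)); print(t,proj('side',q).round(1),proj('top',q).round(1),q.round(3))
"
```

```text
0 [302.4 180.2] [268.3 235.5] [0.57  0.153 0.249]
0.4 [308.4 185. ] [285.7 232.7] [0.576 0.105 0.257]
0.6 [311.6 190.1] [294.6 231.8] [0.58  0.082 0.253]
0.8 [314.7 196.7] [303.1 231.3] [0.583 0.059 0.245]
0.9 [316.1 200.6] [307.1 231.2] [0.584 0.048 0.239]
1 [317.5 204.7] [310.8 231.2] [0.585 0.038 0.232]
1.1 [318.7 209.1] [314.2 231.3] [0.587 0.029 0.225]
1.2 [319.9 213.7] [317.3 231.6] [0.588 0.02  0.216]
1.4 [321.8 223.1] [322.4 232.3] [0.59  0.006 0.196]
1.57 [322.9 231.2] [325.4 233.1] [ 0.591 -0.003  0.178]
2.0 [323.4 249.6] [327.7 236.1] [ 0.592 -0.01   0.126]
2.6 [319.2 265.3] [318.7 241.2] [0.588 0.015 0.059]
```

```bash
python3 -m handwheel '[[0,0,3,0,0,0,0.37],[0,0,5,0,0,0,0.37],[0,0,6,0,0,0,0.37],[0,0,10,0,0,0,0.37],[0,0,15,0,0,0,0.37],[0,0,15,0,0,0,0.37],[0,0,15,0,0,0,0.37],[0,0,15,0,0,0,0.37],[0,0,10,0,0,0,0.37],[0,0,0,0,0,0,0.37]]' 20
python3 -c "
from h import *
a=snap('side');g=a.mean(2).astype(int)
for r in range(180,290,3): print(r,' '.join('%3d'%v for v in g[r,298:336]))
o=cv2.imread('pics/side0.png').mean(2).astype(int)
d=abs(o-g)[150:185,240:350];print(d.max(1))
"
```

```text
t: 20.75
tcp_pos: [0.5861, 0.0304, 0.3034]
tool_rot: [-0.063, 0.982, -0.178, 0.013]
force: [-0.0, 0.8, -0.1]
finger_gap: 0.369
gripper_force: 0.0
180 127 127 128 127 127 127 127 127 127 127 127 127 128 127 128 128 128 127 125 126 121 113 104 107 113 120 121 122 119 111  97  88  86  87  87  90  90  89
183 126 127 128 126 127 127 127 127 127 127 126 126 126 126 127 126 125 125 126 126 125 125 123 117 109 101 107 114 118 118 118 113 104  93  93 100 102 101
186 124 126 126 125 122 122 122 122 122 122 122 122 121 120 121 120 121 121 120 119 119 117 117 116 118 115 111 101 101 108 113 116 117 116 113 111 109 107
189 121 120 117 118 117 118 117 114 109 106 103 104 104 103 102 101 101 103 104 101 102 107 111 110 112 113 114 114 115 116 115 115 115 115 114 113 111 107
192 101 102 108 111 111 112 113 113 113 116 116 114 115 115 114 114 114 112 111 110 109 108 107 106 104 103 103 102 101 100  99 100  99 100  99  99 100 100
195 110 111 109 107 106 104 104 103 102 101 101 100 100  99  99 100  98 100 100  99  99  98  99  97 100  99  99  99  99  99  99 100 100  99 100 100 100  99
198 100  98 100  9
[... 4225 characters left out ...]
 165 164 162 162 163 162 162 163 162 162 162 162 161 162 159 147 122 104 103 105 106 106 114 136 160 167 166 167 166 167 167
282 164 164 165 164 163 165 166 167 165 163 164 164 162 161 163 163 163 164 164 166 164 163 160 151 131 118 108 105 106 111 134 159 166 166 166 167 168 168
285 165 164 164 164 164 165 167 166 167 166 165 165 164 164 165 164 163 162 164 165 163 156 155 154 147 124 109 106 105 105 106 107 106 108 109 119 142 162
288 166 166 168 168 169 169 166 165 163 166 164 165 166 165 166 166 165 164 166 164 154 127 109 106 104 110 117 122 122 123 132 148 155 155 155 158 163 164
[57 55 55 53 53 50 50 51 48 42 42 38 42 51 54 55 52 56 54 42 23 22 23 23
 23 23 23 45 74 85 88 88 89 76 46]
```

The leg is fully down, with its foot at side px (319,265) as modelled for 2.6 rad. Next I'll move over the top rail.

```bash
python3 -m handwheel '[[-0.7,5,14,0,0,0,0.55],[-0.7,5,14,0,0,0,0.55],[-2.7,20.5,-7.8,0,0,0,0.55],[-2.7,20.5,-7.8,0,0,0,0.55],[-2.7,20.5,-7.8,0,0,0,0.55],[-2.7,20.5,-7.8,0,0,0,0.55],[-2.7,20.5,-7.8,0,0,0,0.55],[-2.7,20.5,-7.8,0,0,0,0.55],[-2.7,20.5,-7.8,0,0,0,0.55],[-2.7,20.5,-7.8,0,0,0,0.55]]' 20
python3 -c "
from h import *
s=manip.sense();print(inv(s['tcp_pos']),s['tcp_pos'],s['finger_gap'])
a=snap('side');snap('top','t7.png');g=a.mean(2).astype(int);cv2.imwrite('pics/s7.png',a[:,:,::-1])
# rail check in columns away from the gripper, now vs start
o=cv2.imread('pics/side0.png').mean(2).astype(int)
for c in(262,272,330): print(c,o[160:192,c].tolist(),'\n   ',g[160:192,c].tolist())
for c in(275,285): print(c,o[255:280,c].tolist(),'\n   ',g[255:280,c].tolist())
"
```

```text
t: 22.05
tcp_pos: [0.5625, 0.2058, 0.2673]
tool_rot: [-0.063, 0.982, -0.178, 0.012]
force: [0.2, -0.0, 0.0]
finger_gap: 0.552
gripper_force: 0.0
[ 0.2832 -0.0016 -0.0008] [0.56245141 0.20583882 0.26732648] 0.5517131709847073
262 [153, 157, 162, 165, 165, 164, 164, 164, 165, 164, 161, 150, 132, 111, 101, 104, 116, 123, 113, 106, 103, 102, 102, 104, 119, 125, 125, 125, 126, 125, 125, 124] 
    [153, 157, 160, 152, 147, 146, 146, 147, 147, 146, 142, 132, 115, 98, 91, 93, 110, 121, 113, 107, 103, 103, 102, 105, 119, 126, 125, 124, 125, 125, 125, 124]
272 [42, 43, 43, 42, 43, 46, 89, 150, 166, 169, 164, 150, 126, 110, 113, 127, 115, 105, 104, 102, 102, 104, 110, 121, 124, 125, 126, 125, 124, 125, 124, 120] 
    [42, 41, 42, 42, 41, 46, 81, 134, 149, 150, 144, 130, 110, 97, 93, 97, 102, 105, 103, 102, 102, 107, 118, 124, 126, 125, 125, 126, 125, 125, 124, 120]
330 [81, 87, 93, 95, 95, 98, 112, 127, 114, 105, 102, 103, 99, 90, 91, 91, 91, 86, 85, 84, 85, 86, 92, 102, 109, 113, 114, 113, 114, 112, 108, 100] 
    [80, 87, 93, 95, 94, 97, 104, 108, 106, 104, 103, 102, 99, 89, 90, 90, 90, 85, 85, 84, 84, 85, 93, 101, 106, 101, 97, 96, 97, 98, 100, 98]
275 [103, 101, 102, 103, 102, 102, 102, 102, 102, 99, 88, 65, 48, 46, 45, 48, 64, 88, 117, 154, 160, 135, 96, 74, 70] 
    [102, 102, 102, 101, 102, 102, 102, 102, 102, 99, 87, 63, 46, 42, 43, 45, 63, 87, 118, 154, 157, 128, 90, 72, 70]
285 [102, 103, 102, 102, 102, 102, 101, 99, 88, 65, 48, 45, 45, 48, 67, 90, 117, 149, 161, 164, 152, 114, 81, 74, 74] 
    [101, 101, 101, 101, 102, 103, 102, 99, 87, 60, 43, 42, 41, 47, 64, 89, 117, 151, 162, 163, 150, 109, 77, 72, 72]
```

```bash
python3 -m handwheel '[[0.6,-4.4,-7.6,0,0,0,0.55],[0.4,-3,-8.1,0,0,0,0.55],[0.4,-3,-8.1,0,0,0,0.55],[0.4,-3,-8.1,0,0,0,0.55],[0.4,-3,-8.1,0,0,0,0.55],[0.4,-3,-8.1,0,0,0,0.55],[0.4,-3,-8.1,0,0,0,0.55],[0,0,0,0,0,0,0.55],[0,0,0,0,0,0,0.55],[0,0,0,0,0,0,0.55]]' 20
python3 -c "
from h import *
s=manip.sense();print(inv(s['tcp_pos']),s['force'])"
```

```text
t: 23.4
tcp_pos: [0.5659, 0.1823, 0.2121]
tool_rot: [-0.063, 0.982, -0.178, 0.013]
force: [0.5, -0.8, 0.2]
finger_gap: 0.55
gripper_force: 0.0
[ 0.2232  0.0013 -0.0004] [ 0.49868839 -0.81628727  0.24926976]
```

```bash
python3 -m handwheel '[[0,0,0,0,0,0,0.4],[0,0,0,0,0,0,0.3],[0,0,0,0,0,0,0.2],[0,0,0,0,0,0,0.1],[0,0,0,0,0,0,0],[0,0,0,0,0,0,0],[0,0,0,0,0,0,0],[0,0,0,0,0,0,0],[0,0,0,0,0,0,0],[0,0,0,0,0,0,0]]' 30
python3 -c "
from h import *
from scipy.spatial.transform import Rotation as R
s=manip.sense();print(inv(s['tcp_pos']),s['force'],s['ft_torque']);M=R.from_quat(s['tool_rot']).as_matrix()[:,2];print(M, np.degrees(np.arccos(-M[2])))
# straight-up motion: rail from L=.36 to 0
P=[pt(.225,0,0,L) for L in np.linspace(.36,0,11)]
print((np.diff(P,axis=0)*1000).round(1))"
```

```text
t: 24.65
tcp_pos: [0.5658, 0.1822, 0.2119]
tool_rot: [-0.063, 0.982, -0.178, 0.012]
force: [1.2, 1.7, 2.9]
finger_gap: 0.157
gripper_force: 32.6
[ 0.2229  0.0013 -0.0006] [1.20406991 1.73023319 2.88144181] [0.5732924  0.11301439 0.22830306]
[ 0.04666572 -0.34822761 -0.93624775] 20.569328739553324
[[ 1.  -7.7  2.4]
 [ 1.  -7.7  2.2]
 [ 1.  -7.8  1.9]
 [ 1.  -7.9  1.6]
 [ 1.  -7.9  1.3]
 [ 1.  -8.   1. ]
 [ 1.1 -8.   0.7]
 [ 1.1 -8.   0.4]
 [ 1.1 -8.   0.1]
 [ 1.1 -8.  -0.1]]
```

```bash
python3 -m handwheel '[[0.5,-3.8,1.2,1.02,0.135,0,0],[0.5,-3.9,1.2,1.02,0.135,0,0],[0.5,-3.8,1.1,1.02,0.135,0,0],[0.5,-3.9,1.1,1.02,0.135,0,0],[0.5,-3.9,1,1.02,0.135,0,0],[0.5,-3.9,0.9,1.02,0.135,0,0],[0.5,-3.9,0.8,1.02,0.135,0,0],[0.5,-4,0.8,1.02,0.135,0,0],[0.5,-3.9,0.7,1.02,0.135,0,0],[0.5,-4,0.6,1.02,0.135,0,0]]' 60
python3 -c "
from h import *
s=manip.sense();print(inv(s['tcp_pos'],.18),s['force'],s['ft_torque'])"
```

```text
t: 25.9
tcp_pos: [0.5708, 0.1427, 0.221]
tool_rot: [-0.064, 0.994, -0.089, 0.006]
force: [3.2, 1.1, 0.5]
finger_gap: 0.146
gripper_force: 61.1
[ 0.2228  0.002  -0.0008] [3.18636961 1.13166048 0.47168037] [ 0.5435273  -0.35780064  0.19778289]
```

```bash
python3 -m handwheel '[[0.5,-4,0.5,1.02,0.135,0,0],[0.5,-4,0.5,1.02,0.135,0,0],[0.5,-4,0.4,1.02,0.135,0,0],[0.5,-4,0.3,1.02,0.135,0,0],[0.6,-4,0.2,1.02,0.135,0,0],[0.6,-4,0.2,1.02,0.135,0,0],[0.6,-4,0.1,1.02,0.135,0,0],[0.6,-4,0,1.02,0.135,0,0],[0,0,0,0,0,0,0],[0,0,0,0,0,0,0]]' 60
python3 -c "
from h import *
s=manip.sense();print(inv(s['tcp_pos'],.036),s['force'],s['ft_torque'],s['tool_rot'])"
```

```text
t: 27.15
tcp_pos: [0.5746, 0.111, 0.223]
tool_rot: [-0.064, 0.998, -0.018, 0.001]
force: [3.2, 0.5, -3.8]
finger_gap: 0.149
gripper_force: 60.7
[ 0.2228  0.0019 -0.0011] [ 3.18757395  0.46800625 -3.77742547] [ 0.36273083 -0.39492209 -0.02075435] [-6.41089927e-02  9.97782254e-01 -1.78926514e-02  6.80407091e-04]
```

```bash
python3 -m handwheel '[[0.3,-2,0,0.51,0.07,0,0],[0.3,-2,0,0.51,0.07,0,0],[0.3,-2,0,0.51,0.07,0,0],[0.3,-2,0,0.51,0.07,0,0],[0,0,0,0,0,0,0],[0,0,0,0,0,0,0],[0,0,0,0,0,0,0],[0,0,0,0,0,0,0],[0,0,0,0,0,0,0],[0,0,0,0,0,0,0]]' 60
cat > m.py <<'E'
from h import *
from scipy.spatial.transform import Rotation as R
s=manip.sense();M=R.from_quat(s['tool_rot']).as_matrix()
print(inv(s['tcp_pos'],0),s['tcp_pos'].round(4),s['force'].round(2),s['ft_torque'].round(2),'toolz',M[:,2].round(4),'tooly',M[:,1].round(4))
E
python3 m.py; python3 - <<'E'
from h import *
a=snap('side','s8.png');g=a.mean(2).astype(int)
for n,q in (('TL',pt(.27,.007,-.13,0)),('TR',pt(.27,.007,.13,0)),('FLb',pt(0,.008,-.13,0)),('FRb',pt(0,.008,.13,0)),('legfoot',pt(.0205,.105,0,0))): print(n,q.round(3),proj('side',q).round(1))
for c in(275,285,335,340): print(c,g[235:285,c].tolist())
E
```

```text
t: 28.4
tcp_pos: [0.5755, 0.103, 0.2228]
tool_rot: [-0.064, 0.998, -0.0, -0.001]
force: [0.3, 0.9, -8.1]
finger_gap: 0.149
gripper_force: 59.8
[ 0.2228  0.002  -0.0014] [0.5755 0.103  0.2228] [ 0.29  0.86 -8.12] [ 0.02  0.07 -0.03] toolz [-2.1e-03 -4.0e-04 -1.0e+00] tooly [-1.284e-01  9.917e-01 -1.000e-04]
TL [0.449 0.081 0.27 ] [261.  188.7]
TR [0.706 0.115 0.27 ] [355.  174.7]
FLb [0.449 0.08  0.   ] [265.3 274.9]
FRb [0.706 0.114 0.   ] [349.4 257.7]
legfoot [0.59  0.001 0.02 ] [320.8 279.7]
275 [94, 94, 92, 90, 93, 94, 95, 95, 96, 94, 95, 95, 96, 95, 96, 94, 94, 95, 96, 97, 101, 103, 103, 104, 104, 103, 104, 101, 100, 98, 94, 86, 76, 61, 48, 43, 41, 51, 74, 102, 106, 95, 80, 72, 71, 72, 72, 72, 71, 71]
285 [94, 93, 94, 94, 95, 95, 95, 95, 95, 95, 95, 95, 94, 94, 94, 95, 97, 98, 102, 102, 100, 97, 96, 96, 96, 96, 96, 95, 93, 85, 75, 58, 46, 42, 42, 48, 74, 98, 107, 106, 102, 87, 74, 73, 72, 73, 73, 74, 71, 74]
335 [95, 94, 96, 96, 97, 96, 95, 96, 96, 95, 96, 96, 96, 96, 96, 95, 96, 96, 94, 87, 77, 59, 45, 41, 39, 52, 78, 101, 107, 108, 109, 109, 109, 109, 110, 109, 110, 110, 110, 109, 109, 109, 108, 107, 107, 108, 108, 108, 109, 124]
340 [105, 100, 96, 96, 97, 97, 96, 96, 97, 96, 96, 96, 96, 96, 96, 96, 97, 96, 87, 75, 59, 45, 40, 40, 53, 81, 103, 107, 108, 109, 110, 109, 110, 110, 110, 110, 110, 109, 109, 110, 110, 110, 109, 110, 108, 109, 108, 108, 109, 109]
```

```bash
python3 -m handwheel '[[0,0,-0.4,0,0,0,0],[0,0,-0.4,0,0,0,0],[0,0,-0.4,0,0,0,0],[0,0,-0.3,0,0,0,0],[0,0,0,0,0,0,0],[0,0,0,0,0,0,0],[0,0,0,0,0,0,0],[0,0,0,0,0,0,0],[0,0,0,0,0,0,0],[0,0,0,0,0,0,0]]' 60; python3 m.py
```

```text
t: 29.7
tcp_pos: [0.5758, 0.103, 0.2228]
tool_rot: [-0.064, 0.998, -0.0, -0.0]
force: [-5.9, 0.2, 2.5]
finger_gap: 0.145
gripper_force: 61.4
[ 0.2228  0.002  -0.001 ] [0.5758 0.103  0.2228] [-5.95  0.2   2.52] [-0.02  1.04 -0.05] toolz [-4.e-04 -3.e-04 -1.e+00] tooly [-1.282e-01  9.917e-01 -2.000e-04]
```

```bash
python3 -m handwheel '[[-0.3,0,-0.2,0,0,0,0],[-0.3,0,-0.2,0,0,0,0],[0,0,0,0,0,0,0],[0,0,0,0,0,0,0],[0,0,0,0,0,0,0],[0,0,0,0,0,0,0],[0,0,0,0,0,0,0],[0,0,0,0,0,0,0],[0,0,0,0,0,0,0],[0,0,0,0,0,0,0]]' 60; python3 m.py; python3 - <<'E'
from h import *
g=snap('side','s9.png').mean(2).astype(int)
for c in(270,275,285,340,345): print(c,g[245:282,c].tolist())
for r in(195,205,215,225,235,245,255): print(r,g[r,255:280].tolist(),g[r,335:362].tolist())
print([g[r,305:336].tolist() for r in(272,276,280,284)])
E
```

```text
t: 30.95
tcp_pos: [0.5757, 0.103, 0.2227]
tool_rot: [-0.064, 0.998, -0.0, 0.0]
force: [-5.6, -0.4, 4.9]
finger_gap: 0.15
gripper_force: 61.7
[ 0.2227  0.0019 -0.0011] [0.5757 0.103  0.2227] [-5.63 -0.37  4.89] [ 0.02  1.02 -0.04] toolz [ 7.e-04 -2.e-04 -1.e+00] tooly [-1.283e-01  9.917e-01 -3.000e-04]
270 [96, 95, 96, 95, 95, 95, 94, 94, 95, 96, 97, 100, 102, 101, 100, 101, 102, 101, 102, 101, 102, 99, 89, 78, 64, 52, 45, 44, 50, 75, 101, 108, 111, 119, 116, 94, 72]
275 [95, 93, 95, 95, 94, 94, 93, 97, 96, 98, 101, 103, 103, 103, 103, 103, 103, 102, 101, 98, 96, 86, 77, 60, 49, 42, 41, 48, 75, 101, 106, 96, 78, 73, 70, 70, 72]
285 [94, 94, 94, 94, 93, 95, 97, 97, 100, 102, 100, 98, 96, 95, 96, 96, 96, 96, 93, 86, 75, 59, 46, 42, 42, 48, 73, 100, 107, 108, 104, 86, 76, 74, 74, 72, 72]
340 [95, 95, 97, 96, 97, 97, 96, 94, 87, 76, 58, 44, 41, 41, 49, 77, 100, 107, 109, 109, 110, 110, 111, 109, 110, 110, 109, 111, 109, 110, 110, 110, 109, 107, 108, 108, 108]
345 [87, 85, 84, 85, 87, 88, 89, 88, 86, 81, 58, 44, 43, 51, 78, 100, 107, 108, 108, 109, 110, 110, 110, 110, 107, 109, 109, 109, 1
[... 1549 characters left out ...]
] [75, 75, 72, 67, 60, 58, 56, 53, 51, 53, 58, 58, 54, 63, 96, 132, 151, 163, 170, 171, 170, 169, 169, 170, 171, 170, 171]
[[107, 106, 107, 107, 109, 107, 107, 108, 106, 107, 106, 101, 98, 104, 107, 98, 88, 87, 89, 89, 91, 90, 90, 96, 105, 108, 109, 108, 110, 109, 109], [107, 107, 106, 106, 106, 105, 106, 106, 107, 107, 107, 105, 106, 107, 112, 112, 101, 87, 83, 82, 82, 85, 91, 102, 106, 107, 107, 108, 108, 108, 109], [107, 106, 106, 105, 106, 105, 102, 94, 73, 57, 49, 46, 45, 46, 45, 46, 45, 43, 44, 42, 41, 43, 47, 71, 97, 106, 108, 107, 107, 107, 108], [108, 107, 106, 107, 107, 105, 107, 102, 92, 71, 56, 56, 63, 65, 72, 78, 80, 82, 82, 85, 87, 90, 91, 93, 95, 102, 106, 108, 112, 122, 124]]
```

```bash
python3 -c "
from station import manip
print(manip.sign_off())"
```

```text
the job is handed in; nothing more can be done
None
```

The job is handed in at about 31 s: beaker A is nested in beaker B, the leg is fully down, and the gripper holds the shield upright by its top rail, foot rail on the bench and clear of the bath. The first grasp at beaker A missed without disturbing it; the bystanders were not individually re-checked at the end.

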